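# Stroke the organiser's lids shut

## Task

The four lids of the curved parts organiser are standing open. Shut them in one gentle stroke with the fingertips: start at the end block on the lids' hinge side and follow the curve to the other end, pressing each lid down flush in turn and staying close to the row until the last one is shut, then take the hand away. Do not grip, lift or push the organiser along, do not bend a lid further open, and leave the pot, screwdriver and tin alone.

Things in the scene. Friction and masses are not known exactly. Their poses are not given: they have to be found in the camera images.
- organiser: loose grey arc-shaped small-parts organiser, about 0.9 kg, 270 mm long, 40 mm wide: four compartments with white lids in a curved row, solid end blocks; shut lids and blocks flush, 40 mm above the desk. Origin: underside, under the row's middle. z up; row runs from +y (start) to -y. Centre line: x = -0.3+0.3 cos p, y = 0.3 sin p; lid middles p = 0.27, 0.09, -0.09, -0.27, blocks +-0.422
- start (a point): middle of the top of the end block before lid1 (block 34 mm along the row, 38 mm wide, solid, 40 mm high); the hinge of every lid is on its side towards this block
- finish (a point): middle of the top of the end block after lid4 (same size)
- lid1 (a joint): hinge angle of lid 1 of 4, counted from the start block: 0 shut and flush, grows as it opens, stop at 1.1; starts 0.45 to 0.75. Lid 45 mm along the row, 28 mm across, 4 mm thick; hinge across the row at its start-side edge (22 mm before its middle, 38 mm above the desk): an open lid rises towards the finish. Light friction (under 1 N at the edge) holds it where it is left
- edge1 (a point): middle of the free (finish-side) edge of lid 1, top face; 40 mm above the desk when shut
- lid2 (a joint): hinge angle of lid 2 of 4, counted from the start block: 0 shut and flush, grows as it opens, stop at 1.1; starts 0.45 to 0.75. Lid 45 mm along the row, 28 mm across, 4 mm thick; hinge across the row at its start-side edge (22 mm before its middle, 38 mm above the desk): an open lid rises towards the finish. Light friction (under 1 N at the edge) holds it where it is left
- edge2 (a point): middle of the free (finish-side) edge of lid 2, top face; 40 mm above the desk when shut
- lid3 (a joint): hinge angle of lid 3 of 4, counted from the start block: 0 shut and flush, grows as it opens, stop at 1.1; starts 0.45 to 0.75. Lid 45 mm along the row, 28 mm across, 4 mm thick; hinge across the row at its start-side edge (22 mm before its middle, 38 mm above the desk): an open lid rises towards the finish. Light friction (under 1 N at the edge) holds it where it is left
- edge3 (a point): middle of the free (finish-side) edge of lid 3, top face; 40 mm above the desk when shut
- lid4 (a joint): hinge angle of lid 4 of 4, counted from the start block: 0 shut and flush, grows as it opens, stop at 1.1; starts 0.45 to 0.75. Lid 45 mm along the row, 28 mm across, 4 mm thick; hinge across the row at its start-side edge (22 mm before its middle, 38 mm above the desk): an open lid rises towards the finish. Light friction (under 1 N at the edge) holds it where it is left
- edge4 (a point): middle of the free (finish-side) edge of lid 4, top face; 40 mm above the desk when shut
- pot: bystander: small round pot with a red lid, 66 mm across, 33 mm high, loose, beside the outer side of the curve; origin underside centre
- screwdriver: bystander: yellow-handled screwdriver, 170 mm long (along its y), 31 mm wide, 27 mm high, loose, on the inner side of the curve; origin underside centre
- tin: bystander: round white tin with a tan lid, 62 mm across, 35 mm high, loose, on the inner side of the curve near the start; origin underside centre

How it is judged:
On the way, in this order (a step that is already met when the one before it is completed fails the run):
1. lid 1 of 4, counted from the start block, is pressed shut (value of joint lid1 below 0.1 rad), for 0.05 s.
2. lid 2 of 4, counted from the start block, is pressed shut (value of joint lid2 below 0.1 rad), for 0.05 s.
3. lid 3 of 4, counted from the start block, is pressed shut (value of joint lid3 below 0.1 rad), for 0.05 s.
4. lid 4 of 4, counted from the start block, is pressed shut (value of joint lid4 below 0.1 rad), for 0.05 s.
At the end, for the whole second after the job is handed in: all four lids are shut to within 0.10 rad (free edge within about 4.5 mm of flush), the organiser stands flat and at rest on the desk within 30 mm of where it was, and the pot, screwdriver and tin are within 20 mm of where they were (value of joint each of lid1, lid2, lid3, lid4 below 0.1 rad and height (world z) of organiser below 0.005 m and angle between organiser's own z axis and vertical below 0.03 rad and distance of organiser from where it was at the start of the episode below 0.03 m and linear speed of organiser below 0.01 m/s and distance of each of pot, screwdriver, tin from where it was at the start of the episode below 0.02 m); the robot touches nothing.
It fails at once if the organiser is lifted (more than 10 mm), tipped, or pushed more than 30 mm along the desk (height (world z) of organiser above 0.01 m or angle between organiser's own z axis and vertical above 0.12 rad or distance of organiser from where it was at the start of the episode above 0.03 m).
It fails at once if the fingers press on the organiser with more than 30 N (contact force between the fingers and organiser above 30 N).
It fails at once if the hand is raised away (tool point more than 100 mm above the lids) between shutting the first lid and shutting the last (value of joint lid1 below 0.1 rad and value of joint lid4 above 0.1 rad and height (world z) of the grasp point above 0.14 m).
It fails at once if a lid is bent further open, past 0.95 rad (value of joint any of lid1, lid2, lid3, lid4 above 0.95 rad).
It fails at once if the pot, screwdriver or tin is moved more than 20 mm (distance of any of pot, screwdriver, tin from where it was at the start of the episode above 0.02 m).
It also fails if it takes over 38 s, if anything falls off the work surface, if the arm or the gripper's body presses on something with over 40 N, if the wrist force passes 120 N, or if a joint passes its speed limit or range.

## Robot

A 7-joint arm with a two-finger parallel gripper is mounted at the origin on a cart in front of the work surface, level with it; the furniture and walls round the work are solid. World frame = base frame: x ahead of the robot, y to its left, z up, the work surface at z = 0. Lengths are in m, angles in rad, forces in N, time in s.
With the tool pointing down it reaches from about 0.35 to 0.9 m from the base axis. Payload 8.1 kg.
Tool frame: the origin (TCP) lies between the finger pads, 19 mm behind the fingertips; this is the grasp point; z points along the fingers, y is the line along which they close (so a half turn about z gives the same grasp; the last joint's range is limited). The gripper opens to 92 mm and grips with 3 to 60 N. Pads are 19 mm wide; open, the fingers measure 130 mm over their backs; the gripper's body (75 mm by 190 mm) begins 47 mm behind the grasp point.
Start: joints at [1.138, 0.434, 0.025, 1.573, -0.012, 1.134, -0.075], TCP at [0.202, -0.591, 0.246] pointing down, gripper open.
Joint ranges: [-2.62, 2.62], [-0.44, 2.09], [-1.27, 1.32], [0.08, 2.57], [-1.32, 4.46], [0.12, 2], [-2.74, 2.74]. Speed limits (rad/s): [2.22, 2.22, 3.01, 3.01, 3.14, 3.14, 3.14].

## Interface

Orientations are given as a unit quaternion [x, y, z, w].
In Python, from workcell import readout, camera, get_calibration, job gives the robot as it stands.
- The arm moves only by the tool servo_tool, never from a script. Its argument "motion" is a list of rows, each an object of numbers: "dx", "dy", "dz": the shift along the tool's x, y, z scaled (see below); "wx", "wy", "wz": the turn, a rotation vector about the tool's x, y, z scaled (see below). A call has 1 to 20 rows; each row is the pose to reach, as a shift and turn from the pose commanded when the call began, along the tool's axes at that moment, turning the shorter way round; what a row does not reach only later rows make up. The controller multiplies each number of a shift by 150 mm and each number of a turn by pi rad. A row lasts 1/8 s, in which the tool goes at most 62.5 mm and 10.7 degrees, less where a joint would pass 70% of its speed; a pose out of reach is approached as far as the arm can. A call with a number of a shift or a turn outside -1 to 1 is refused whole. A call with a gripper value outside its range is refused whole. "gripper" is the opening, from 0 (shut) to 1 (fully open), set as the call begins (left out, the last holds). The fingers move at their own pace and stop on an object; the grip force is fixed at half the most. Time passes only in rows, so rows that repeat a pose let the fingers close. It gives the time, the measured TCP pose, the force, the opening and the grip force at its end, in the units of the state.
- readout.get_obs(): the state, without advancing time (a new reading comes with each control period).
- camera(name): name is "scene" or "top"; returns the picture (420x560x3 uint8, blue, green, red); there is no depth.
- get_calibration(name): a dict with "vertical_fov" (degrees; the focal length in pixels is half the picture's height over the tangent of half this angle, whatever the lens; pixels are square), "cx", "cy" (the principal point, pixels), "xyz" and "attitude" of the camera in the world. Camera axes: x right, y up, looking along -z (the intrinsics and any distortion apply to the point x, -y, -z); pixel columns grow to the right and rows downward; lengths in m; the calibration is good to about 2 mm. A picture is of the moment at which its call begins. get_calibration takes no time and is no camera call.
- job.close_job(): hands the job in; it is judged then, once.
The state is a dict: "time": time; "joint_positions": joint angles; "dq": joint speeds; "tau": joint torques, N m; "position": TCP position; "orientation": TCP orientation; "ft_force": force on the tool from outside, world axes, zero at the start; "wrist_torque": the same for the moment, N m; "opening": finger opening in m; "grasp_force": force on a finger pad.
Only numpy, scipy, OpenCV 4.12 (cv2) and the standard library are available. Lean on these libraries where they do the work, as an engineer would, in place of code of your own. Each camera call takes 0.05 s, during which the arm holds its last target. There are 200 camera calls.

## Working session

There is one attempt and no reset: what is moved stays moved. The work goes in short steps, Python scripts to look and compute and a tool call to move; the robot and the scene stay as the last step left them, time stands still between calls to the robot, and variables do not carry over. Pictures are saved under pics/ and viewed, at most 10 in all, crops included, and the job is handed in when it is done.

Besides the shell and the picture viewer there is one more tool, called after "Call:" as a command line: name --argument value ..., lists and objects as JSON in quotes. servo_tool: Moves the arm, as the interface text tells. Shifts and turns lie within -1 to 1; 1 stands for 150 mm of shift or pi rad of turn. Its arguments: {"type":"object","properties":{"motion":{"type":"array"},"gripper":{"type":"number"}},"required":["motion"]}

```bash
mkdir -p pics; python3 - <<'E'
from workcell import readout, camera, get_calibration
import cv2
for n in("top","scene"):
    cv2.imwrite(f"pics/{n}0.png",camera(n)); print(get_calibration(n))
print(readout.get_obs())
E
```

```text
{'vertical_fov': 45.30867863498672, 'cx': 281.42287006156175, 'cy': 207.42775795339435, 'xyz': array([ 0.40155161, -0.01778408,  0.89986629]), 'attitude': array([-0.05242711,  0.05542842,  0.71073937, -0.69930582])}
{'vertical_fov': 47.25544008548887, 'cx': 275.12310658883666, 'cy': 202.2338256580837, 'xyz': array([0.16837937, 0.50767632, 0.63389769]), 'attitude': array([-0.13260858,  0.39511821,  0.85983883, -0.29491314])}
{'time': 0.1, 'joint_positions': array([ 1.1383667 ,  0.43513714,  0.02500044,  1.57397819, -0.01162109,
        1.13400664, -0.07509537]), 'dq': array([ 1.15298670e-03, -9.54218617e-04,  3.89231028e-05, -2.66255485e-03,
       -1.37595449e-03, -1.69524306e-03, -1.50660702e-03]), 'tau': array([ 2.68234042e-03, -6.69134331e+01,  9.88088809e-01, -3.15151119e+01,
       -6.05060044e-02,  3.73465929e-02,  1.34467869e-04]), 'position': array([ 0.2022348 , -0.59093213,  0.24484458]), 'orientation': array([ 9.86440132e-01,  1.64120038e-01, -1.71473671e-04, -6.70375143e-04]), 'ft_force': array([-0.83537573,  0.59075792, -0.30967472]), 'wrist_torque': array([ 0.06163969, -0.04413579,  0.02749491]), 'grasp_force': 0.0, 'opening': 0.0916603357855073}
```

View pics/top0.png

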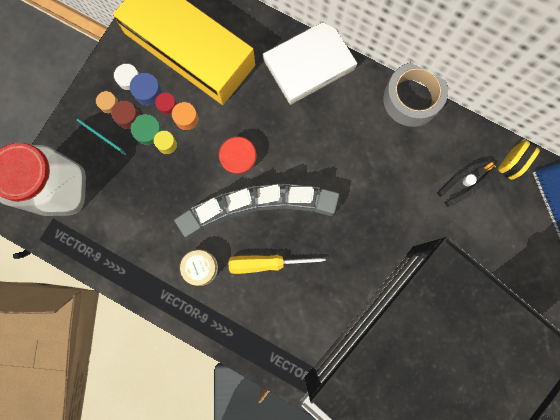

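View pics/scene0.png

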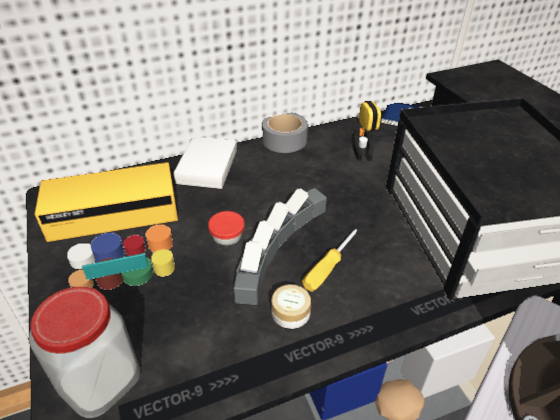

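The start block is the one near the tin, at top-view pixel ~(187,223), and the finish block is at ~(328,202). The pot is at (237,155), the tin at (198,267) and the screwdriver at (275,263). I'll zoom in for the corners.

```bash
python3 - <<'E'
import cv2,numpy as np
a=cv2.imread("pics/top0.png")[175:245,165:350];b=cv2.imread("pics/scene0.png")[185:310,225:335]
cv2.imwrite("pics/ca.png",cv2.resize(a,None,fx=4.3,fy=4.3,interpolation=cv2.INTER_CUBIC))
cv2.imwrite("pics/cb.png",cv2.resize(b,None,fx=4.8,fy=4.8,interpolation=cv2.INTER_CUBIC))
E
```

```text
(no output)
```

View pics/ca.png

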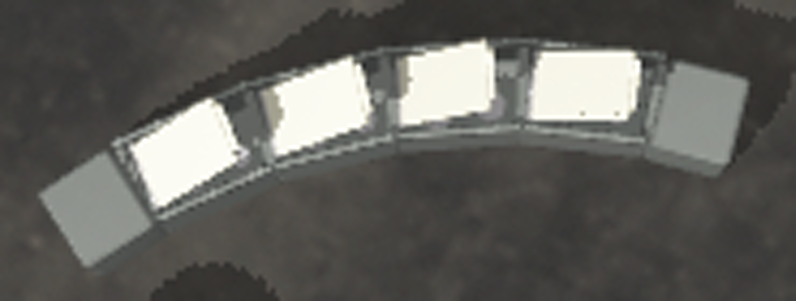

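View pics/cb.png

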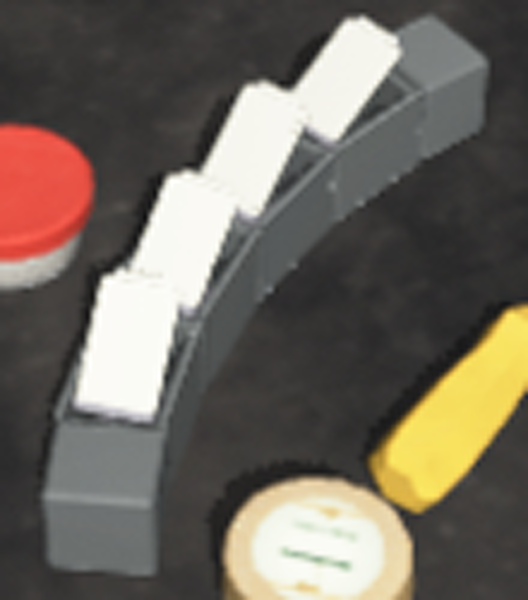

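```bash
cat > h.py <<'E'
import numpy as np
from scipy.spatial.transform import Rotation as R
from scipy.optimize import least_squares
from workcell import get_calibration
C={n:get_calibration(n) for n in("top","scene")}
def proj(n,P):
    c=C[n]; f=210/np.tan(np.radians(c["vertical_fov"])/2)
    q=R.from_quat(c["attitude"]).inv().apply(np.atleast_2d(P)-c["xyz"])
    return np.c_[c["cx"]+f*q[:,0]/-q[:,2], c["cy"]-f*q[:,1]/-q[:,2]]
def row(p,r=.3,z=.04): return np.array([-.3+r*np.cos(p),r*np.sin(p),z])
def world(s,P): return R.from_euler('z',s[2]).apply(P)+[s[0],s[1],0]
def ground(n,uv,z):
    return least_squares(lambda s:(proj(n,[s[0],s[1],z])-uv).ravel(),[.45,0]).x
E
python3 - <<'E'
from h import *
e,l=.422+.0567,.422-.0567;o,i=.319,.281
T=[(38,193,e,o,.04),(88,268,e,i,.04),(108,150,l,o,.04),(160,218,l,i,.04),(675,60,-l,o,.04),(748,80,-e,o,.04),(720,163,-e,i,.04),(647,147,-l,i,.04)]
S=[(45,497,e,o,.04),(157,497,e,i,.04),(45,568,e,o,0),(157,573,e,i,0),(488,65,-e,i,.04),(432,15,-e,o,.04),(425,93,-l,i,.04)]
D=[("top",(u+.5)/4.3-.5+165,(v+.5)/4.3-.5+175,row(p,r,z)) for u,v,p,r,z in T]+[("scene",(u+.5)/4.8-.5+225,(v+.5)/4.8-.5+185,row(p,r,z)) for u,v,p,r,z in S]
def res(s,D=D): return np.concatenate([(proj(n,world(s,P[None]))-[u,v]).ravel() for n,u,v,P in D])
for nm,d in(("all",D),("top",D[:8]),("scene",D[8:])):
    b=min((least_squares(res,[.45,0,y],args=(d,)) for y in(0,1.5,3,-1.5)),key=lambda r:r.cost)
    print(nm,b.x,np.round(b.fun.reshape(-1,2),1).tolist())
    if nm=="all": s=b.x; np.save("s.npy",s)
for p in(.422,.27,.09,-.09,-.27,-.422): print(p,world(s,row(p)[None]).round(4))
# lid free-edge corners, top view: outer,inner px
L={.27:(212,97,246,155),.09:(356,56,374,122),-.09:(488,38,494,108),-.27:(641,52,638,122)}
for p,(a,b,c,d) in L.items():
    uv=np.array([[(a+.5)/4.3-.5+165,(b+.5)/4.3-.5+175],[(c+.5)/4.3-.5+165,(d+.5)/4.3-.5+175]]).mean(0)
    t=np.array([np.sin(p),-np.cos(p),0]);h=row(p,.3,.038)-.022*t
    f=lambda a:world(s,(h+t*(.045*np.cos(a)-.002*np.sin(a))+np.array([0,0,1])*(.045*np.sin(a)+.002*np.cos(a)))[None])
    r=least_squares(lambda a:(proj("top",f(a[0]))-uv).ravel(),[.6],bounds=(.1,1.1));print("lid",p,r.x,r.fun, f(r.x[0]))
print("pot",ground("top",[237.5,155],.033),"tin",ground("top",[198.5,267.5],.035),"sd",ground("top",[232,265],.013),ground("top",[326,260],.013))
E
```

```text
all [0.55264486 0.02228438 0.14465439] [[-0.9, 0.6], [0.1, 0.8], [0.6, -0.8], [-0.9, 2.3], [-1.3, -0.6], [1.9, 0.0], [1.9, 1.3], [1.0, 0.3], [-1.8, -0.1], [-1.0, 0.7], [-0.5, 0.9], [-0.5, 0.6], [-0.3, -1.6], [-0.4, -1.6], [0.1, -1.1]]
top [0.55351716 0.02278753 0.14277712] [[-1.3, -0.1], [-0.3, 0.2], [0.3, -1.5], [-1.2, 1.7], [-1.6, -1.0], [1.6, -0.3], [1.6, 0.9], [0.7, -0.1]]
scene [0.55157995 0.0216931  6.42654194] [[-1.2, -0.0], [-0.3, 0.8], [0.1, 1.0], [0.2, 0.7], [0.4, -1.5], [0.3, -1.5], [0.8, -1.0]]
0.422 [[0.5089 0.1401 0.04  ]]
0.27 [[0.5304 0.0999 0.04  ]]
0.09 [[0.5476 0.0488 0.04  ]]
-0.09 [[ 0.5553 -0.0046  0.04  ]]
-0.27 [[ 0.5534 -0.0585  0.04  ]]
-0.422 [[ 0.5443 -0.1031  0.04  ]]
lid 0.27 [0.49121607] [0.09253002 0.70781274] [[0.53709722 0.0845838  0.06098995]]
lid 0.09 [0.44186027] [-0.0399492   0.49949213] [[0.55170049 0.03145689 0.0590509 ]]
lid -0.09 [0.61115588] [-0.08968085  0.53558487] [[ 0.55607893 -0.01825884  0.06545962]]
lid -0.27 [0.41721838] [-0.21269335  0.39814538] [[ 0.55113298 -0.07665169  0.05806329]]
pot [0.63008816 0.05366046] tin [0.43313012 0.12066682] sd [0.43732745 0.06556971] [ 0.44336221 -0.09940399]
```

```bash
python3 - <<'E'
from h import *
import cv2
def tri(t,s):
    r=least_squares(lambda P:np.r_[(proj("top",P)-t).ravel(),(proj("scene",P)-s).ravel()],[.4,-.2,.1]);print(r.x.round(3),r.fun.round(1))
tri([445,239],[407,112]); tri([310,375],[475,200])
for z in(0,.1,.2,.3): print(z,ground("top",[445,239],z),ground("top",[310,375],z),ground("scene",[407,112],z))
print(proj("top",[.2,-.59,.25]),proj("scene",[.2,-.59,.25]),proj("scene",[0,0,0]))
a=cv2.imread("pics/top0.png")[210:420,290:560];b=cv2.imread("pics/scene0.png")[60:420,370:560]
a=cv2.resize(a,None,fx=1.7,fy=1.7);b=cv2.resize(b,None,fx=1.6,fy=1.6)
m=np.zeros((600,800,3),np.uint8);m[:a.shape[0],:a.shape[1]]=a;m[:b.shape[0],470:470+b.shape[1]]=b
cv2.imwrite("pics/cab.png",m)
E
```

```text
[ 0.458 -0.256  0.183] [ 1.3  3.  -4.1 -0.6]
[ 0.27 -0.06  0.2 ] [  3.4   9.2 -10.1  -0.7]
0 [ 0.4779951  -0.31523642] [ 0.24735023 -0.06715176] [ 0.5663848  -0.57120972]
0.1 [ 0.46950012 -0.28218125] [ 0.26448627 -0.06166564] [ 0.50359778 -0.40101095]
0.2 [ 0.46100513 -0.24912608] [ 0.2816223  -0.05617953] [ 0.44081077 -0.23081219]
0.3 [ 0.45251015 -0.2160709 ] [ 0.29875833 -0.05069342] [ 0.37802375 -0.06061342]
[[750.78507904 443.94584241]] [[609.70780707  53.9048135 ]] [[604.98667951 417.21717396]]
```

View pics/cab.png

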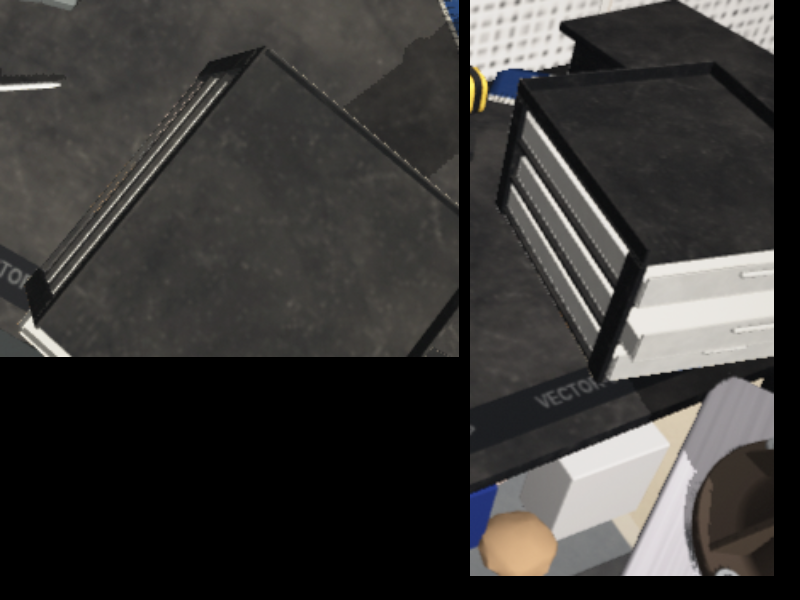

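Call:
servo_tool --motion '[{"dz": -0.3},{"dz": -0.6},{"dz": -0.6,"dx": 0.22,"dy": -0.25},{"dz": -0.6,"dx": 0.44,"dy": -0.5},{"dz": -0.6,"dx": 0.66,"dy": -0.75},{"dz": -0.6,"dx": 0.88,"dy": -1.0},{"dz": -0.6,"dx": 0.88,"dy": -1.0}]' --gripper 0

```text
invalid input
```

Call:
servo_tool --motion '[{"dx": 0,"dy": 0,"dz": -0.3,"wx": 0,"wy": 0,"wz": 0},{"dx": 0,"dy": 0,"dz": -0.6,"wx": 0,"wy": 0,"wz": 0},{"dx": 0.22,"dy": -0.25,"dz": -0.6,"wx": 0,"wy": 0,"wz": 0},{"dx": 0.44,"dy": -0.5,"dz": -0.6,"wx": 0,"wy": 0,"wz": 0},{"dx": 0.66,"dy": -0.75,"dz": -0.6,"wx": 0,"wy": 0,"wz": 0},{"dx": 0.88,"dy": -1.0,"dz": -0.6,"wx": 0,"wy": 0,"wz": 0},{"dx": 0.88,"dy": -1.0,"dz": -0.6,"wx": 0,"wy": 0,"wz": 0}]' --gripper 0.0

```text
time: 0.98
position: [0.2806, -0.4032, 0.3357]
orientation: [0.986, 0.167, 0.0, -0.0]
ft_force: [-0.2, -1.0, -0.6]
opening: 0.0267
grasp_force: 0.0
```

Call:
servo_tool --motion '[{"dx": 0.22,"dy": -0.25,"dz": 0,"wx": 0,"wy": 0,"wz": 0},{"dx": 0.44,"dy": -0.5,"dz": 0,"wx": 0,"wy": 0,"wz": 0},{"dx": 0.66,"dy": -0.75,"dz": 0,"wx": 0,"wy": 0,"wz": 0},{"dx": 0.88,"dy": -1.0,"dz": 0,"wx": 0,"wy": 0,"wz": 0},{"dx": 0.88,"dy": -1.0,"dz": 0,"wx": 0,"wy": 0,"wz": 0}]'

```text
time: 1.6
position: [0.3562, -0.2195, 0.3356]
orientation: [0.986, 0.167, 0.0, -0.0]
ft_force: [-0.7, -0.6, -0.5]
opening: 0.0002
grasp_force: 0.0
```

Call:
servo_tool --motion '[{"dx": 0.22,"dy": -0.25,"dz": 0,"wx": 0,"wy": 0,"wz": 0},{"dx": 0.44,"dy": -0.5,"dz": 0,"wx": 0,"wy": 0,"wz": 0},{"dx": 0.66,"dy": -0.75,"dz": 0,"wx": 0,"wy": 0,"wz": 0},{"dx": 0.88,"dy": -1.0,"dz": 0,"wx": 0,"wy": 0,"wz": 0},{"dx": 0.88,"dy": -1.0,"dz": 0,"wx": 0,"wy": 0,"wz": 0}]'

```text
time: 2.22
position: [0.4325, -0.0354, 0.3354]
orientation: [0.986, 0.166, 0.0, -0.001]
ft_force: [-0.7, -0.2, -0.3]
opening: 0.0004
grasp_force: 0.0
```

Call:
servo_tool --motion '[{"dx": 0.14,"dy": -0.15,"dz": 0,"wx": 0,"wy": 0,"wz": -0.058},{"dx": 0.28,"dy": -0.31,"dz": 0,"wx": 0,"wy": 0,"wz": -0.116},{"dx": 0.43,"dy": -0.47,"dz": 0,"wx": 0,"wy": 0,"wz": -0.174},{"dx": 0.57,"dy": -0.62,"dz": 0,"wx": 0,"wy": 0,"wz": -0.232},{"dx": 0.71,"dy": -0.78,"dz": 0,"wx": 0,"wy": 0,"wz": -0.29},{"dx": 0.86,"dy": -0.94,"dz": 0.1,"wx": 0,"wy": 0,"wz": -0.348},{"dx": 0.86,"dy": -0.94,"dz": 0.3,"wx": 0,"wy": 0,"wz": -0.406},{"dx": 0.86,"dy": -0.94,"dz": 0.5,"wx": 0,"wy": 0,"wz": -0.464},{"dx": 0.86,"dy": -0.94,"dz": 0.7,"wx": 0,"wy": 0,"wz": -0.52},{"dx": 0.86,"dy": -0.94,"dz": 0.9,"wx": 0,"wy": 0,"wz": -0.575},{"dx": 0.86,"dy": -0.94,"dz": 1.0,"wx": 0,"wy": 0,"wz": -0.575},{"dx": 0.86,"dy": -0.94,"dz": 1.0,"wx": 0,"wy": 0,"wz": -0.575},{"dx": 0.86,"dy": -0.94,"dz": 1.0,"wx": 0,"wy": 0,"wz": -0.575}]'

```text
time: 3.85
position: [0.5085, 0.1377, 0.1865]
orientation: [0.483, 0.876, 0.0, 0.001]
ft_force: [-0.2, 0.2, 0.3]
opening: 0.0006
grasp_force: 0.0
```

Call:
servo_tool --motion '[{"dx": 0,"dy": 0,"dz": 0.2,"wx": 0,"wy": 0,"wz": 0},{"dx": 0,"dy": 0,"dz": 0.4,"wx": 0,"wy": 0,"wz": 0},{"dx": 0,"dy": 0,"dz": 0.6,"wx": 0,"wy": 0,"wz": 0},{"dx": 0,"dy": 0,"dz": 0.74,"wx": 0,"wy": 0,"wz": 0},{"dx": 0,"dy": 0,"dz": 0.8,"wx": 0,"wy": 0,"wz": 0},{"dx": 0,"dy": 0,"dz": 0.8,"wx": 0,"wy": 0,"wz": 0},{"dx": 0,"dy": 0,"dz": 0.8,"wx": 0,"wy": 0,"wz": 0}]'

```text
time: 4.72
position: [0.5085, 0.1381, 0.0666]
orientation: [0.482, 0.876, 0.001, 0.001]
ft_force: [0.3, -0.0, -0.0]
opening: 0.0005
grasp_force: 0.0
```

```bash
cat > plan.py <<'E'
# tool-frame scaled shifts from current pose to row points (p, tip height above flush, mm)
from h import *
from workcell import readout
def plan(pts,s=np.load("s.npy")):
    o=readout.get_obs(); print(o["position"].round(4),o["ft_force"].round(1),o["time"])
    r=R.from_quat(o["orientation"]); ty=r.apply([0,1,0]); yaw=np.arctan2(ty[1],ty[0])
    for p,h in pts:
        t=world(s,row(p,.3,.059+h/1000)[None])[0]
        d=r.inv().apply(t-o["position"])/.15
        print(p,h,d.round(3),"wz",round(-(s[2]+p-yaw)/np.pi,3))
E
python3 - <<'E'
from plan import *; import cv2
from workcell import camera
a=camera("scene");b=camera("top")
m=np.zeros((600,800,3),np.uint8)
x=cv2.resize(a[150:330,200:360],None,fx=2.5,fy=2.5);m[:450,:400]=x
y=cv2.resize(b[130:290,160:320],None,fx=2.5,fy=2.5);m[:400,400:]=y
cv2.imwrite("pics/m1.png",m)
# lid1: free edge at p=.27-.0767
plan([(.34,14),(.29,12),(.25,11),(.225,6),(.205,3),(.195,1.5)])
E
```

```text
[0.5084 0.138  0.0664] [ 0.3  0.7 -0.1] 4.825
0.34 14 [-0.154  0.004 -0.044] wz 0.026
0.29 12 [-0.253 -0.006 -0.03 ] wz 0.041
0.25 11 [-0.332 -0.018 -0.024] wz 0.054
0.225 6 [-0.381 -0.028  0.01 ] wz 0.062
0.205 3 [-0.421 -0.036  0.03 ] wz 0.069
0.195 1.5 [-0.44 -0.04  0.04] wz 0.072
```

View pics/m1.png

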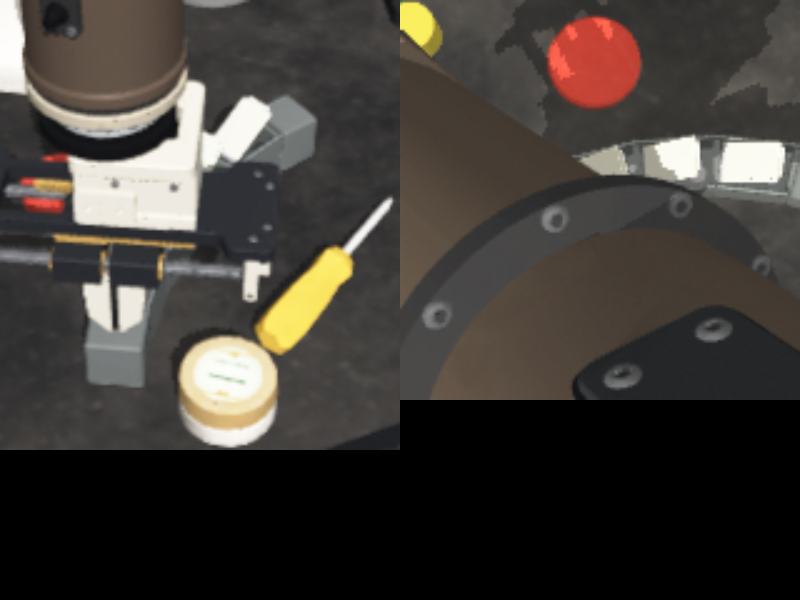

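```bash
python3 - <<'E'
from plan import *
plan([(.38,14),(.34,14),(.31,13),(.28,10),(.265,7.5),(.25,5),(.235,3),(.22,2),(.21,1)])
E
```

```text
[0.5084 0.138  0.0664] [ 0.3  0.7 -0.1] 4.825
0.38 14 [-0.074  0.009 -0.044] wz 0.013
0.34 14 [-0.154  0.004 -0.044] wz 0.026
0.31 13 [-0.213 -0.002 -0.037] wz 0.035
0.28 10 [-0.273 -0.009 -0.017] wz 0.045
0.265 7.5 [-0.303 -0.014 -0.   ] wz 0.049
0.25 5 [-0.332 -0.018  0.016] wz 0.054
0.235 3 [-0.362 -0.024  0.03 ] wz 0.059
0.22 2 [-0.391 -0.03   0.036] wz 0.064
0.21 1 [-0.411 -0.034  0.043] wz 0.067
```

Call:
servo_tool --motion '[{"dx": -0.07,"dy": 0.01,"dz": -0.044,"wx": 0,"wy": 0,"wz": 0.013},{"dx": -0.154,"dy": 0.004,"dz": -0.044,"wx": 0,"wy": 0,"wz": 0.026},{"dx": -0.213,"dy": 0,"dz": -0.037,"wx": 0,"wy": 0,"wz": 0.035},{"dx": -0.243,"dy": -0.005,"dz": -0.027,"wx": 0,"wy": 0,"wz": 0.04},{"dx": -0.273,"dy": -0.009,"dz": -0.017,"wx": 0,"wy": 0,"wz": 0.045},{"dx": -0.303,"dy": -0.014,"dz": 0,"wx": 0,"wy": 0,"wz": 0.049},{"dx": -0.332,"dy": -0.018,"dz": 0.016,"wx": 0,"wy": 0,"wz": 0.054},{"dx": -0.362,"dy": -0.024,"dz": 0.03,"wx": 0,"wy": 0,"wz": 0.059},{"dx": -0.39,"dy": -0.03,"dz": 0.036,"wx": 0,"wy": 0,"wz": 0.064},{"dx": -0.41,"dy": -0.034,"dz": 0.043,"wx": 0,"wy": 0,"wz": 0.067},{"dx": -0.41,"dy": -0.034,"dz": 0.043,"wx": 0,"wy": 0,"wz": 0.067},{"dx": -0.41,"dy": -0.034,"dz": 0.043,"wx": 0,"wy": 0,"wz": 0.067}]'

```text
time: 6.32
position: [0.5365, 0.083, 0.0592]
orientation: [0.571, 0.821, -0.0, 0.0]
ft_force: [0.3, -1.9, 1.6]
opening: 0.0007
grasp_force: 0.7
```

```bash
python3 - <<'E'
from plan import *
plan([(.21,0),(.195,8),(.165,14),(.13,13),(.10,10),(.085,7.5),(.07,5),(.055,3),(.04,2),(.03,0.5)])
E
```

```text
[0.5365 0.083  0.0592] [ 0.3 -1.9  1.6] 6.325
0.21 0 [0.    0.004 0.001] wz 0.0
0.195 8 [-0.03   0.004 -0.052] wz 0.005
0.165 14 [-0.09   0.002 -0.092] wz 0.014
0.13 13 [-0.16  -0.002 -0.085] wz 0.026
0.1 10 [-0.219 -0.008 -0.065] wz 0.035
0.085 7.5 [-0.249 -0.011 -0.049] wz 0.04
0.07 5 [-0.279 -0.015 -0.032] wz 0.045
0.055 3 [-0.308 -0.02  -0.019] wz 0.049
0.04 2 [-0.338 -0.025 -0.012] wz 0.054
0.03 0.5 [-0.358 -0.028 -0.002] wz 0.057
```

Call:
servo_tool --motion '[{"dx": -0.03,"dy": 0.004,"dz": -0.052,"wx": 0,"wy": 0,"wz": 0.005},{"dx": -0.09,"dy": 0.002,"dz": -0.092,"wx": 0,"wy": 0,"wz": 0.014},{"dx": -0.16,"dy": -0.002,"dz": -0.085,"wx": 0,"wy": 0,"wz": 0.026},{"dx": -0.19,"dy": -0.005,"dz": -0.075,"wx": 0,"wy": 0,"wz": 0.03},{"dx": -0.219,"dy": -0.008,"dz": -0.065,"wx": 0,"wy": 0,"wz": 0.035},{"dx": -0.249,"dy": -0.011,"dz": -0.049,"wx": 0,"wy": 0,"wz": 0.04},{"dx": -0.279,"dy": -0.015,"dz": -0.032,"wx": 0,"wy": 0,"wz": 0.045},{"dx": -0.308,"dy": -0.02,"dz": -0.019,"wx": 0,"wy": 0,"wz": 0.049},{"dx": -0.338,"dy": -0.025,"dz": -0.01,"wx": 0,"wy": 0,"wz": 0.054},{"dx": -0.358,"dy": -0.028,"dz": 0,"wx": 0,"wy": 0,"wz": 0.057},{"dx": -0.358,"dy": -0.028,"dz": 0,"wx": 0,"wy": 0,"wz": 0.057},{"dx": -0.358,"dy": -0.028,"dz": 0,"wx": 0,"wy": 0,"wz": 0.057}]'

```text
time: 7.82
position: [0.5512, 0.0311, 0.0591]
orientation: [0.642, 0.766, -0.0, 0.0]
ft_force: [0.4, -1.4, 1.2]
opening: 0.0005
grasp_force: 0.9
```

```bash
python3 - <<'E'
from plan import *
import cv2
from workcell import camera
a=camera("scene");b=camera("top")
m=np.zeros((600,800,3),np.uint8)
m[:450,:400]=cv2.resize(a[150:330,200:360],None,fx=2.5,fy=2.5);m[:400,400:]=cv2.resize(b[130:290,170:330],None,fx=2.5,fy=2.5)
cv2.imwrite("pics/m2.png",m)
plan([(.03,0)]+[(round(p-.36,3),h) for p,h in[(.375,8),(.345,14),(.31,13),(.28,10),(.265,7.5),(.25,5),(.235,3),(.22,2),(.21,.5)]])
E
```

```text
[0.5512 0.0311 0.0592] [ 0.1 -2.5  2.8] 7.925
0.03 0 [0.001 0.    0.001] wz 0.0
0.015 8 [-0.029 -0.    -0.052] wz 0.005
-0.015 14 [-0.089 -0.002 -0.092] wz 0.015
-0.05 13 [-0.159 -0.006 -0.086] wz 0.026
-0.08 10 [-0.219 -0.012 -0.066] wz 0.035
-0.095 7.5 [-0.249 -0.016 -0.049] wz 0.04
-0.11 5 [-0.279 -0.02  -0.032] wz 0.045
-0.125 3 [-0.308 -0.024 -0.019] wz 0.05
-0.14 2 [-0.338 -0.029 -0.012] wz 0.054
-0.15 0.5 [-0.357 -0.033 -0.002] wz 0.058
```

View pics/m2.png

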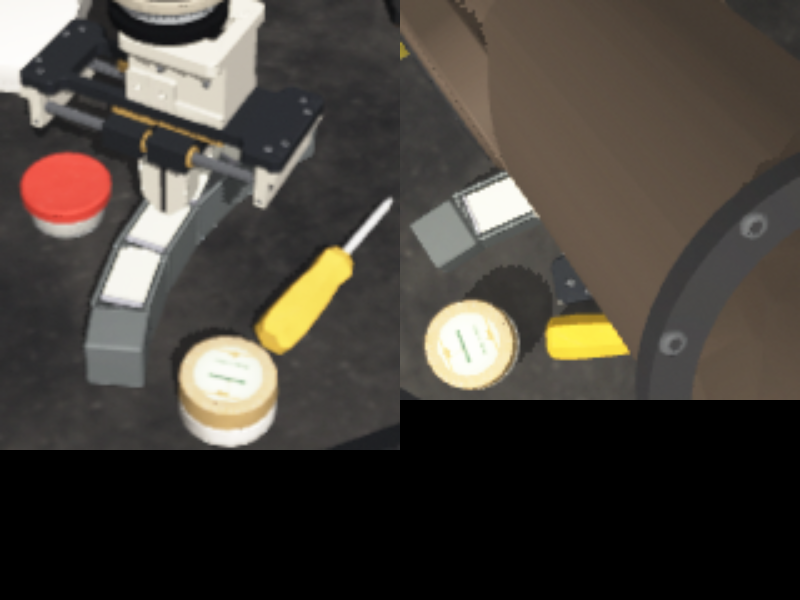

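Lids 1 and 2 lie flush, around (130,275) and (160,225) in the left crop. The organiser and the bystanders haven't moved.

Call:
servo_tool --motion '[{"dx": -0.03,"dy": 0,"dz": -0.052,"wx": 0,"wy": 0,"wz": 0.005},{"dx": -0.09,"dy": -0.002,"dz": -0.092,"wx": 0,"wy": 0,"wz": 0.015},{"dx": -0.16,"dy": -0.006,"dz": -0.085,"wx": 0,"wy": 0,"wz": 0.026},{"dx": -0.19,"dy": -0.009,"dz": -0.075,"wx": 0,"wy": 0,"wz": 0.03},{"dx": -0.219,"dy": -0.012,"dz": -0.065,"wx": 0,"wy": 0,"wz": 0.035},{"dx": -0.249,"dy": -0.016,"dz": -0.049,"wx": 0,"wy": 0,"wz": 0.04},{"dx": -0.279,"dy": -0.02,"dz": -0.032,"wx": 0,"wy": 0,"wz": 0.045},{"dx": -0.308,"dy": -0.024,"dz": -0.019,"wx": 0,"wy": 0,"wz": 0.05},{"dx": -0.338,"dy": -0.029,"dz": -0.01,"wx": 0,"wy": 0,"wz": 0.054},{"dx": -0.358,"dy": -0.033,"dz": 0,"wx": 0,"wy": 0,"wz": 0.058},{"dx": -0.358,"dy": -0.033,"dz": 0,"wx": 0,"wy": 0,"wz": 0.058},{"dx": -0.358,"dy": -0.033,"dz": 0,"wx": 0,"wy": 0,"wz": 0.058}]'

```text
time: 9.43
position: [0.5557, -0.0227, 0.0592]
orientation: [0.709, 0.705, -0.0, 0.0]
ft_force: [-0.5, -1.2, 1.3]
opening: 0.0005
grasp_force: 0.9
```

```bash
python3 - <<'E'
from plan import *
plan([(-.15,0)]+[(round(p-.54,3),h) for p,h in[(.375,8),(.345,14),(.31,13),(.28,10),(.265,7.5),(.25,5),(.235,3),(.22,2),(.21,.5),(.17,3),(.12,3)]])
E
```

```text
[ 0.5557 -0.0227  0.0592] [-0.5 -1.2  1.3] 9.425
-0.15 0 [0.001 0.001 0.001] wz -0.0
-0.165 8 [-0.029  0.    -0.052] wz 0.004
-0.195 14 [-0.089 -0.001 -0.092] wz 0.014
-0.23 13 [-0.159 -0.006 -0.086] wz 0.025
-0.26 10 [-0.219 -0.011 -0.066] wz 0.035
-0.275 7.5 [-0.249 -0.015 -0.049] wz 0.039
-0.29 5 [-0.279 -0.019 -0.032] wz 0.044
-0.305 3 [-0.308 -0.023 -0.019] wz 0.049
-0.32 2 [-0.338 -0.028 -0.012] wz 0.054
-0.33 0.5 [-0.358 -0.031 -0.002] wz 0.057
-0.37 3 [-0.436 -0.047 -0.019] wz 0.07
-0.42 3 [-0.533 -0.071 -0.019] wz 0.086
```

Call:
servo_tool --motion '[{"dx": -0.03,"dy": 0,"dz": -0.052,"wx": 0,"wy": 0,"wz": 0.004},{"dx": -0.09,"dy": -0.001,"dz": -0.092,"wx": 0,"wy": 0,"wz": 0.014},{"dx": -0.16,"dy": -0.006,"dz": -0.085,"wx": 0,"wy": 0,"wz": 0.025},{"dx": -0.19,"dy": -0.008,"dz": -0.075,"wx": 0,"wy": 0,"wz": 0.03},{"dx": -0.219,"dy": -0.011,"dz": -0.065,"wx": 0,"wy": 0,"wz": 0.035},{"dx": -0.249,"dy": -0.015,"dz": -0.049,"wx": 0,"wy": 0,"wz": 0.039},{"dx": -0.279,"dy": -0.019,"dz": -0.032,"wx": 0,"wy": 0,"wz": 0.044},{"dx": -0.308,"dy": -0.023,"dz": -0.019,"wx": 0,"wy": 0,"wz": 0.049},{"dx": -0.338,"dy": -0.028,"dz": -0.01,"wx": 0,"wy": 0,"wz": 0.054},{"dx": -0.358,"dy": -0.031,"dz": 0,"wx": 0,"wy": 0,"wz": 0.057},{"dx": -0.358,"dy": -0.031,"dz": 0,"wx": 0,"wy": 0,"wz": 0.057},{"dx": -0.358,"dy": -0.031,"dz": 0,"wx": 0,"wy": 0,"wz": 0.057},{"dx": -0.436,"dy": -0.047,"dz": -0.02,"wx": 0,"wy": 0,"wz": 0.07},{"dx": -0.533,"dy": -0.071,"dz": -0.02,"wx": 0,"wy": 0,"wz": 0.086},{"dx": -0.533,"dy": -0.071,"dz": -0.02,"wx": 0,"wy": 0,"wz": 0.086}]'

```text
time: 11.3
position: [0.5438, -0.1047, 0.0619]
orientation: [0.799, 0.601, -0.001, 0.0]
ft_force: [-0.3, 0.3, 1.0]
opening: 0.0006
grasp_force: 0.0
```

```bash
python3 - <<'E'
import cv2,numpy as np
from workcell import camera
a=camera("scene")
cv2.imwrite("pics/m3.png",cv2.resize(a[170:330,200:360],None,fx=3.5,fy=3.5))
E
```

```text
(no output)
```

View pics/m3.png

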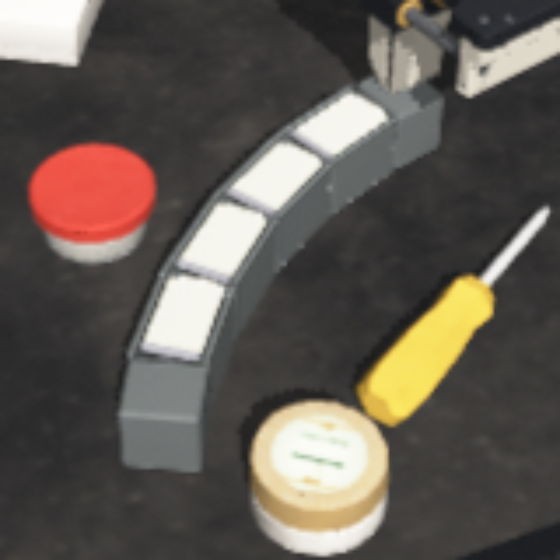

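All four lids are flush, from (185,315) to (343,122) in the crop, and nothing else has moved. The fingers sit just above the finish block, so I'll raise the hand straight up.

Call:
servo_tool --motion '[{"dx": 0,"dy": 0,"dz": -0.1,"wx": 0,"wy": 0,"wz": 0},{"dx": 0,"dy": 0,"dz": -0.3,"wx": 0,"wy": 0,"wz": 0},{"dx": 0,"dy": 0,"dz": -0.55,"wx": 0,"wy": 0,"wz": 0},{"dx": 0,"dy": 0,"dz": -0.8,"wx": 0,"wy": 0,"wz": 0},{"dx": 0,"dy": 0,"dz": -1.0,"wx": 0,"wy": 0,"wz": 0},{"dx": 0,"dy": 0,"dz": -1.0,"wx": 0,"wy": 0,"wz": 0},{"dx": 0,"dy": 0,"dz": -1.0,"wx": 0,"wy": 0,"wz": 0}]'

```text
time: 12.22
position: [0.5442, -0.102, 0.2121]
orientation: [0.798, 0.603, -0.0, -0.0]
ft_force: [-0.5, 0.8, -0.7]
opening: 0.0003
grasp_force: 0.0
```

```bash
python3 -c "
from workcell import job
print(job.close_job())"
```

```text
the job is handed in; nothing more can be done
None
```

I shut all four lids in order, took the hand away and handed the job in at about 12 s; the last picture shows every lid flush and nothing else visibly moved, but the hand-in gave no verdict.

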